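Seat the milled block in the corner pocket of the locating fixture

ROBOT

A 6-joint arm with a two-finger parallel gripper is mounted at the origin on a cart in front of the work surface, level with it; the furniture and walls round the work are solid. World frame = base frame: x ahead of the robot, y to its left, z up, the work surface at z = 0. Lengths are in m, angles in rad, forces in N, time in s.
With the tool pointing down it reaches from about 0.35 to 0.775 m from the base axis. Payload 5.5 kg.
Tool frame: the origin (TCP) lies midway between the tips of the shut fingers; the grasp point (between the pads) lies 19 mm behind it; z points along the fingers, y is the line along which they close (so a half turn about z gives the same grasp; the last joint's range is limited). The gripper opens to 85 mm and grips with 20 to 120 N. Pads are 22 mm wide; open, the fingers measure 114 mm over their backs; the gripper's body (76 mm by 85 mm) begins 54 mm behind the grasp point. The pads swing forward as they close: fully open they stand 13 mm farther back than shut.
Start: joints at [-1.355, 0.313, 0.046, 1.304, 0, 1.431], TCP at [0.2, -0.539, 0.231] pointing down, gripper open.
Joint ranges: [-2.76, 2.76], [-0.86, 1.69], [-1.03, 1.26], [-2.2, 2.34], [-1.47, 1.5], [-3.14, 3.14]. Speed limits (rad/s): [2.57, 2.57, 3.14, 3.14, 3.14, 3.14].

INTERFACE

Orientations are given as a unit quaternion [w, x, y, z].
In Python, from workcell import env gives the robot as it stands.
- The arm moves only by the tool move_arm, never from a script. Its argument "targets" is a list of rows, each a list of 3 entries, a list of its own where there are three numbers: the shift along the tool's x, y, z in mm, then the turn, a rotation vector about the tool's x, y, z in units of 10 degrees (1.0 is 10 degrees), then the closure, from -1 (fully open) to 1 (shut). In form: [[[dx, dy, dz], [ax, ay, az], gripper], ...]. A call has 1 to 5 rows; each row is the pose to reach, as a shift and turn from the pose commanded when the call began, along the tool's axes at that moment; what a row does not reach only later rows make up. A row lasts 1/8 s, in which the tool goes at most 62.5 mm and 10.7 degrees, less where a joint would pass 70% of its speed; a pose out of reach is approached as far as the arm can. A call with a gripper value outside its range is refused whole. The fingers move at their own pace and stop on an object; "squeeze" is the grip in N (left out, the last holds). Time passes only in rows, so rows that repeat a pose let the fingers close. It gives the time, the measured TCP pose, the force, the opening and the grip force at its end, in the units of the state.
- env.get_state(): the state, without advancing time (a new reading comes with each control period).
- env.read_camera(name): name is "scene" or "top" or "wrist"; returns a dict with "pixels" (420x560x3 uint8, red, green, blue), "fovy" (degrees; the focal length in pixels is half the picture's height over the tangent of half this angle, whatever the lens; pixels are square), "cx", "cy" (the principal point, pixels), "dist_coeffs" ([k1, k2, p1, p2, k3] as OpenCV has them; the pictures are not rectified), "extrinsics" (4x4, takes a point from world to camera coordinates); the wrist camera has in their place "mount" (4x4, takes a point from camera to tool coordinates, whose origin is the TCP and whose axes are the flange's). Camera axes: x right, y up, looking along -z (the intrinsics and any distortion apply to the point x, -y, -z); pixel columns grow to the right and rows downward; lengths in m; the calibration is good to about 2 mm. A picture is of the moment at which its call begins: read the wrist's pose just before it. There is no depth.
- env.hand_in(): hands the job in; it is judged then, once.
Trained networks look in a picture, given as the dict that the camera call returned (one of the last four; its "shot" number tells which), for a name from the list of things; names that differ only in an ending like _2 or _b are one class to them, and where a whole thing is asked for, a point or a joint stands for the part that bears it (a point fixed in the world has none). Each returns a list of dicts, best first, with "confidence" (0 to 1); they miss things now and then, are a little off and sometimes report something else, mostly with a low value. They report only what shows in the picture. A call takes as long as a camera call.
- env.spot_in(thing, picture): "centre" ([x, y, z] in m, in world coordinates, good to about 4 mm: the middle of the surface that is visible of it).
- env.regions_of(thing, picture): "mask" (420x560 bool, what is visible of it).
- env.landmark_of(thing, picture): "centre" ([x, y, z] in m, in world coordinates, good to about 4 mm: a listed point, or the origin of a listed thing).
The state is a dict: "clock": time; "joint_pos": joint angles; "qvel": joint speeds; "tau": joint torques, N m; "tcp_pos": TCP position; "orientation": TCP orientation; "wrist_force": force on the tool from outside, world axes, zero at the start; "ft_torque": the same for the moment, N m; "finger_gap": finger opening in m; "grip_force": force on a finger pad.
Only numpy, scipy, OpenCV 4.12 (cv2) and the standard library are available. Lean on these libraries where they do the work, as an engineer would, in place of code of your own. Each camera call takes 0.05 s, during which the arm holds its last target. There are 200 camera calls.

TASK

The flat square aluminium block has to be located in the fixture for measuring. Push it across the base plate until it lies flat against the long rail, and only then slide it along the rail into the corner pocket until it is fully home, against both the rail and the end stop. Do it by pushing only: the block stays down on the plate and is never lifted, and the smaller aluminium block and the calliper are left where they are.

Things in the scene. Friction and masses are not known exactly. Their poses are not given: they have to be found in the camera images.
- fixture: Locating fixture, fixed to the worktop: dark base plate 200 (x) x 310 (y) x 10 mm thick, carrying plain steel bars 15 mm high (tops 25 mm above the worktop). Origin: centre of the plate's underside, on the worktop; x points across the plate to the rail (roughly away from the robot), y along the rail to the end with the pocket (roughly left), z up. The rest of the plate is flat and open.
- rail (a point): Long steel rail: straight bar 18 mm wide on the far side of the plate, along the fixture's y from -150 to +130 mm. This point: on its working face (looks to the fixture's -x, at x = +76 mm), y = 0, at the plate's top. Axes as the fixture.
- stop (a point): End stop: steel bar across the end of the rail, from x = -5 to +94 mm in the fixture's frame. This point: the corner where its working face (looks to -y, at y = +130 mm) meets the rail's, at the plate's top. Axes as the fixture.
- lip (a point): Mouth end of the lip, a short guide parallel to the rail from y = +100 to +130 mm, face at x = +13 mm looking to +x: the pocket between rail and lip is 63 mm wide, 30 mm deep and opens only along the rail, to -y. A flared lead-in runs from this point out to x = +5, y = +86 mm (lip and lead-in reach back to about x = -5 mm). Point at the plate's top, axes as the fixture.
- pocket (a point): Where the centre of the square block's underside lies when fully home: x = +46, y = +100 mm in the fixture's frame, on the plate's top (10 mm above the worktop). Axes as the fixture. The block then sticks out of the pocket's mouth by 30 mm.
- square_block: The block to seat: flat square milled aluminium block with tapped holes in its top, 60 x 60 mm, 25 mm high, 0.26 to 0.53 kg, loose on the plate. Origin: centre of its underside; x and y along its sides (within about 0.35 rad of the fixture's at the start), z up. It starts clear of the rail and of the pocket.
- small_block: Bystander: smaller milled aluminium block 35 x 50 mm, 30 mm high, loose on the plate beside the square block (either side of it along the rail), clear of the rail by at least 70 mm. Origin: centre of its underside. To be left alone.
- calliper: Bystander: steel calliper 200 x 69 mm, 12 mm high, loose on the worktop just left of the plate. Origin about the middle of its underside. To be left alone.

How it is judged:
On the way:
1. the square block lies flat against the rail, still outside the pocket (x of square_block in the frame of fixture above 0.042 m and y of square_block in the frame of fixture below 0.068 m and (angle between the x axis of square_block and the x axis of fixture, either way round below 0.08 rad or angle between the x axis of square_block and the y axis of fixture, either way round below 0.08 rad)), for 0.1 s.
At the end, for the whole second after the job is handed in: The square block lies flat on the plate in the corner pocket, at rest, within 2.5 mm of both the rail and the end stop and square to them within 0.06 rad; the small block is within 10 mm and the calliper within 15 mm of where they started (x of square_block in the frame of fixture between 0.0435 and 0.049 m and y of square_block in the frame of fixture between 0.0975 and 0.103 m and height (world z) of square_block below 0.013 m and angle between square_block's own z axis and vertical below 0.05 rad and (angle between the x axis of square_block and the x axis of fixture, either way round below 0.06 rad or angle between the x axis of square_block and the y axis of fixture, either way round below 0.06 rad) and linear speed of square_block below 0.01 m/s and distance of small_block from where it was at the start of the episode below 0.01 m and distance of calliper from where it was at the start of the episode below 0.015 m); the robot touches nothing.
It fails at once if the square block is lifted or tipped off the plate (height (world z) of square_block above 0.017 m or angle between square_block's own z axis and vertical above 0.2 rad).
It fails at once if the small block or the calliper is disturbed (distance of small_block from where it was at the start of the episode above 0.01 m or distance of calliper from where it was at the start of the episode above 0.015 m).
It also fails if it takes over 53 s, if anything falls off the work surface, if the arm or the gripper's body presses on something with over 40 N, if the wrist force passes 120 N, or if a joint passes its speed limit or range.

## Working session

There is one attempt and no reset: what is moved stays moved. The work goes in short steps, Python scripts to look and compute and a tool call to move; the robot and the scene stay as the last step left them, time stands still between calls to the robot, and variables do not carry over. Pictures are saved under pics/ and viewed, at most 10 in all, crops included, and the job is handed in when it is done.

Besides the shell and the picture viewer there is one more tool, called after "Call:" as a command line: name --argument value ..., lists and objects as JSON in quotes. move_arm: Moves the arm, as the interface text tells. Its arguments: {"type":"object","properties":{"targets":{"type":"array","items":{"type":"array"}},"squeeze":{"type":"number"}},"required":["targets"]}

```bash
mkdir -p pics; cat > h.py <<'E'
import numpy as np, cv2
from workcell import env
def snap(n,name=None):
    p=env.read_camera(n)
    if name: cv2.imwrite(f'pics/{name}.png',cv2.cvtColor(p['pixels'],cv2.COLOR_RGB2BGR))
    return p
def K(p):
    f=210/np.tan(np.radians(p['fovy'])/2); return np.array([[f,0,p['cx']],[0,f,p['cy']],[0,0,1.]])
def ray(p,uv,z):
    "pixels -> world at height z"
    uv=np.array(uv,float).reshape(-1,1,2)
    n=cv2.undistortPoints(uv,K(p),np.array(p['dist_coeffs'],float)).reshape(-1,2)
    d=np.c_[n[:,0],-n[:,1],-np.ones(len(n))]
    E=np.array(p['extrinsics']);R=E[:3,:3];t=E[:3,3]
    c=-R.T@t; w=d@R
    return c+w*((z-c[2])/w[:,2])[:,None]
E
python3 - <<'E'
from h import *
p=snap('top','top0')
print(p['extrinsics'])
for n in ['fixture','rail','stop','lip','pocket','square_block','small_block','calliper']:
    print(n,[(np.round(d['centre'],4),round(d['confidence'],2)) for d in env.landmark_of(n,p)[:2]])
for n,z in [('square_block',.035),('small_block',.04)]:
    r=env.regions_of(n,p)
    if r:
        m=r[0]['mask'].astype(np.uint8);b=cv2.boxPoints(cv2.minAreaRect(cv2.findNonZero(m)))
        w=ray(p,b,z);print(n,b.round(),w.round(4).tolist(),w.mean(0))
s=env.get_state();print(s['clock'],s['orientation'],s['tcp_pos'])
snap('scene','scene0')
E
```

```text
[[ 0.06714795 -0.99773376 -0.00429993  0.03914739]
 [ 0.97765473  0.06493495  0.19993671 -0.58888557]
 [-0.19920439 -0.01762918  0.97979938 -0.9158288 ]
 [ 0.          0.          0.          1.        ]]
fixture [(array([0.5541, 0.0053, 0.0021]), 0.87)]
rail [(array([ 0.6277, -0.0085,  0.0109]), 0.6)]
stop [(array([0.6532, 0.1195, 0.0119]), 0.74)]
lip [(array([0.5889, 0.1032, 0.0111]), 0.61)]
pocket [(array([0.6153, 0.0936, 0.0104]), 0.75)]
square_block [(array([ 0.4944, -0.0839,  0.0093]), 0.71), (array([5.818e-01, 2.088e-01, 4.000e-04]), 0.57)]
small_block [(array([0.5078, 0.0276, 0.0081]), 0.87), (array([ 0.6247, -0.0068,  0.0086]), 0.28)]
calliper [(array([ 0.5817,  0.2081, -0.0016]), 0.63)]
square_block [[339. 272.]
 [351. 242.]
 [381. 253.]
 [370. 284.]] [[0.4713, -0.0425, 0.035], [0.5292, -0.0615, 0.035], [0.5113, -0.1188, 0.035], [0.4538, -0.0993, 0.035]] [ 0.49140062 -0.08053265  0.035     ]
small_block [[287. 255.]
 [296. 235.]
 [322. 248.]
 [312. 267.]] [[0.4963, 0.0571, 0.04], [0.534, 0.0412, 0.04], [0.5135, -0.0069, 0.04], [0.4761, 0.0093, 0.04]] [0.50497666 0.02517598 0.04      ]
0.55 [3.27163227e-05 9.84223897e-01 1.76927441e-01 3.32861270e-06] [ 0.20028837 -0.53901899  0.2313149 ]
```

```bash
python3 - <<'E'
import cv2
t=cv2.imread('pics/top0.png')
cv2.imwrite('pics/top0c.png',cv2.resize(t[130:330,210:450],None,fx=3,fy=3,interpolation=cv2.INTER_CUBIC))
E
```

```text
(no output)
```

View pics/top0c.png

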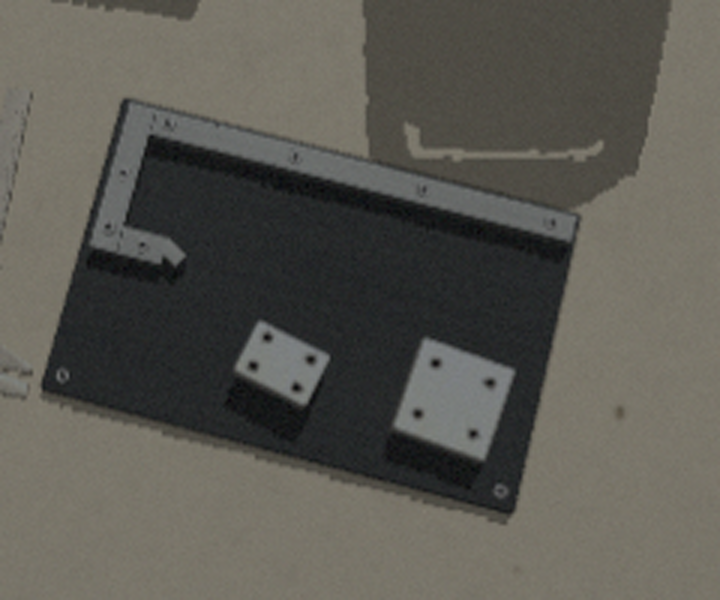

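View pics/scene0.png

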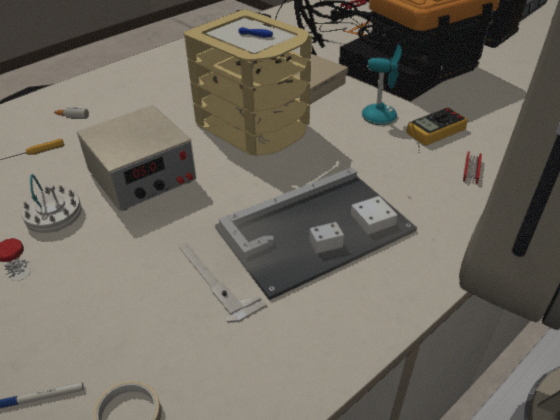

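The top crop shows the fixture (rail at the top, inner corner at crop (150,138)). The square block is on the right, centred at (454,400), and the small block is in the middle at (282,365). Nothing stands between the square block and the rail. Next I'll fit the fixture pose.

```bash
cat >> h.py <<'E'
def fit(P,Q):
    P=np.array(P,float);Q=np.array(Q,float);a=P-P.mean(0);b=Q-Q.mean(0)
    th=np.arctan2((a[:,0]*b[:,1]-a[:,1]*b[:,0]).sum(),(a*b).sum())
    R=np.array([[np.cos(th),-np.sin(th)],[np.sin(th),np.cos(th)]])
    t=Q.mean(0)-R@P.mean(0); return th,R,t,(P@R.T+t-Q)
E
python3 - <<'E'
from h import *
p=snap('top')
cr=lambda a:(np.array(a,float)+.5)/3-.5+[210,130]
F=[(-.1,.155),(-.1,-.155),(.076,.13),(.076,-.15),(.094,-.15)]
px=[(43,390),(513,511),(150,137),(573,241),(580,216)]
z=[.01,.01,.025,.025,.025]
Q=[ray(p,cr(a),h)[0,:2] for a,h in zip(px,z)]
th,R,t,r=fit(F,Q);print('fix',th,t,(r*1000).round(1).tolist())
for n,c,h in [('sq',[(425,337),(515,370),(485,461),(393,430)],.035),('sm',[(260,320),(330,355),(305,410),(234,372)],.04)]:
    w=np.array([ray(p,cr(a),h)[0,:2] for a in c]);f=(w-t)@R
    print(n,w.mean(0).round(4),f.mean(0).round(4),(f*1000).round(1).tolist())
    d=f[1]-f[0];print('side',np.linalg.norm(d),'ang of d',np.arctan2(d[1],d[0]))
s=env.get_state();print(s['clock'],s['joint_pos'])
E
```

```text
fix -0.18800571775918903 [0.55111108 0.00588844] [[-0.3, 1.4], [-2.0, -2.5], [1.7, 0.4], [-0.2, -0.0], [0.8, 0.8]]
sq [ 0.4911 -0.0821] [-0.0425 -0.0977] [[-9.3, -71.1], [-15.4, -130.1], [-74.8, -124.4], [-70.5, -65.1]]
side 0.059328458762098836 ang of d -1.6735616526318269
sm [0.5053 0.0258] [-0.0487  0.0111] [[-25.5, 31.1], [-35.8, -16.2], [-72.6, -9.4], [-60.9, 38.7]]
side 0.048408273056830306 ang of d -1.784966842849332
0.65 [-1.35456990e+00  3.13157310e-01  4.61249610e-02  1.30361168e+00
  2.53825437e-05  1.43121182e+00]
```

```bash
cat >> h.py <<'E'
TH=-0.188;T=np.array([.5511,.0059])
RF=np.array([[np.cos(TH),-np.sin(TH)],[np.sin(TH),np.cos(TH)]])
def go(fx,fy,z,yawf):
    "tool-axis shift (mm) and z turn (x10deg) to reach fixture xy, world z, tool-x yaw rel. to fixture"
    from scipy.spatial.transform import Rotation as Ro
    s=env.get_state();q=s['orientation'];R=Ro.from_quat([q[1],q[2],q[3],q[0]])
    w=np.r_[RF@[fx,fy]+T,z];d=R.inv().apply(w-s['tcp_pos'])*1000
    y=TH+yawf;G=Ro.from_matrix(np.array([[np.cos(y),np.sin(y),0],[np.sin(y),-np.cos(y),0],[0,0,-1]]))
    print('shift',d.round(1),'turn',(np.degrees((R.inv()*G).as_rotvec())/10).round(2))
def st():
    s=env.get_state();f=(np.array(s['tcp_pos'][:2])-T)@RF
    print('clock',round(s['clock'],2),'fix xy',(f*1000).round(1),'z',round(s['tcp_pos'][2]*1000,1),'F',np.round(s['wrist_force'],1),'gap',s['finger_gap'],'j',np.round(s['joint_pos'],2))
E
python3 -c "
from h import *
st();go(-.112,-.098,.12,np.pi)"
```

```text
clock 0.65 fix xy [-242.8 -600.9] z 231.4 F [ 0.2 -0.2 -0. ] gap 0.08540828841291663 j [-1.35  0.31  0.05  1.3   0.    1.43]
shift [ 372.1 -362.7  111.3] turn [  0.     0.   -14.88]
```

Call:
move_arm --targets '[[[40,-40,10],[0,0,-1],0.4],[[80,-80,20],[0,0,-2],0.4],[[120,-120,35],[0,0,-3],0.4],[[160,-160,50],[0,0,-4],0.4],[[200,-200,60],[0,0,-5],0.4]]'

```text
clock: 1.27
tcp_pos: [0.3185, -0.2802, 0.1709]
orientation: [0.0, 0.816, 0.578, 0.0]
wrist_force: [0.6, 0.2, 0.9]
finger_gap: 0.0256
grip_force: 0.0
```

```bash
python3 -c "
from h import *
st();go(-.112,-.098,.12,np.pi)"
```

```text
clock 1.27 fix xy [-175.1 -324.5] z 170.9 F [0.6 0.2 0.9] gap 0.02561136890523898 j [-0.91  0.05 -0.43  1.09  0.    1.  ]
shift [233.4  28.7  50.9] turn [ 0.    0.   -9.85]
```

Call:
move_arm --targets '[[[47,6,10],[0,0,-1],0.4],[[94,12,20],[0,0,-2],0.4],[[140,18,30],[0,0,-3],0.4],[[187,24,40],[0,0,-4],0.4],[[233,29,51],[0,0,-5],0.4]]'

```text
clock: 1.9
tcp_pos: [0.4246, -0.0708, 0.1204]
orientation: [0.001, 0.495, 0.869, 0.0]
wrist_force: [0.9, -0.2, 0.1]
finger_gap: 0.0256
grip_force: 0.0
```

Call:
move_arm --targets '[[[0,0,0],[0,0,-1],0.4],[[0,0,0],[0,0,-2],0.4],[[0,0,0],[0,0,-3],0.4],[[0,0,0],[0,0,-4],0.4],[[0,0,0],[0,0,-4.88],0.4]]'

```text
clock: 2.52
tcp_pos: [0.4238, -0.0722, 0.1205]
orientation: [0.0, 0.092, 0.996, -0.0]
wrist_force: [0.7, -0.3, 0.1]
finger_gap: 0.0253
grip_force: 0.0
```

```bash
python3 -c "
from h import *
st();go(-.112,-.098,.016,np.pi)
p=snap('wrist','w1')"
```

```text
clock 2.52 fix xy [-110.5 -100.5] z 120.5 F [ 0.7 -0.3  0.1] gap 0.025329920895494813 j [-0.36  0.1  -0.5   0.96 -0.   -0.17]
shift [  1.5   2.5 104.5] turn [-0.    0.    0.03]
```

View pics/w1.png

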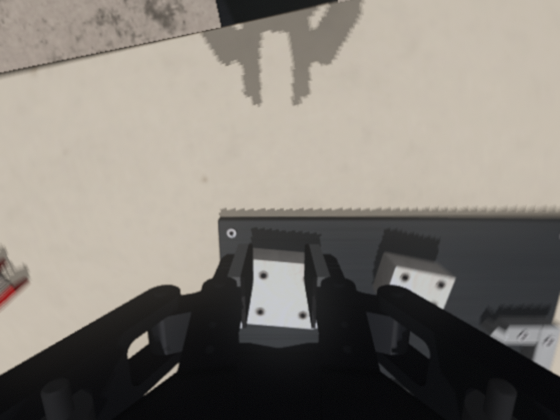

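The wrist view shows the block at (280,290) between the fingers in line of sight, with the plate's near edge at row 212. The tool is aligned with the fixture and behind the block, so I'll descend.

Call:
move_arm --targets '[[[1,2,30],[0,0,0],0.4],[[1,2,60],[0,0,0],0.4],[[1,2,85],[0,0,0],0.4],[[1,2,98],[0,0,0],0.4],[[1,2,104],[0,0,0],0.4]]'

```text
clock: 3.2
tcp_pos: [0.4229, -0.07, 0.0159]
orientation: [-0.0, 0.095, 0.996, 0.0]
wrist_force: [0.2, 0.8, -0.3]
finger_gap: 0.0257
grip_force: 0.0
```

```bash
python3 -c "
from h import *
st();p=snap('scene')
cv2.imwrite('pics/s1.png',cv2.resize(cv2.cvtColor(p['pixels'],cv2.COLOR_RGB2BGR)[150:320,200:440],None,fx=3,fy=3))"
```

```text
clock 3.2 fix xy [-111.7  -98.5] z 15.9 F [ 0.2  0.8 -0.3] gap 0.025735044823026614 j [-0.35  0.23 -0.65  0.69 -0.   -0.16]
```

View pics/s1.png

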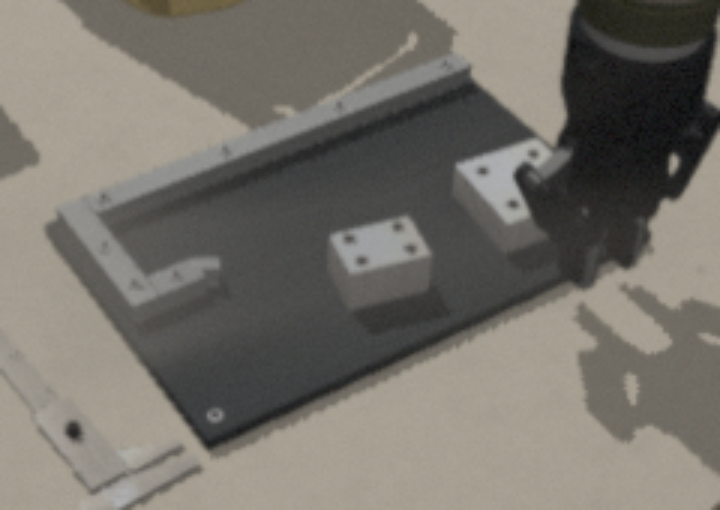

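The scene crop shows the fingertips at the plate's near edge (crop (585,270) and (630,250)), behind the square block and clear of the small one. Now I'll push toward the rail.

Call:
move_arm --targets '[[[-12,0,0],[0,0,0],0.4],[[-22,0,0],[0,0,0],0.4],[[-30,0,0],[0,0,0],0.4],[[-39,0,0],[0,0,0],0.4],[[-48,0,0],[0,0,0],0.4]]'

```text
clock: 3.88
tcp_pos: [0.4685, -0.0785, 0.016]
orientation: [-0.002, 0.094, 0.996, 0.0]
wrist_force: [-5.2, 0.6, 5.8]
finger_gap: 0.0259
grip_force: 3.2
```

Call:
move_arm --targets '[[[-9,0,0],[0,0,0],0.4],[[-18,0,0],[0,0,0],0.4],[[-27,0,0],[0,0,0],0.4],[[-36,0,0],[0,0,0],0.4],[[-45,0,0],[0,0,0],0.4]]'

```text
clock: 4.5
tcp_pos: [0.5127, -0.0868, 0.016]
orientation: [-0.002, 0.094, 0.996, 0.0]
wrist_force: [-6.1, 2.1, 5.1]
finger_gap: 0.0254
grip_force: 3.2
```

```bash
python3 -c "
from h import *
st();p=snap('top')
cv2.imwrite('pics/t1.png',cv2.resize(cv2.cvtColor(p['pixels'],cv2.COLOR_RGB2BGR)[130:330,210:450],None,fx=3,fy=3,interpolation=cv2.INTER_CUBIC))"
```

```text
clock 4.5 fix xy [-20.4 -98.2] z 16.0 F [-6.1  2.1  5.1] gap 0.025435746642224748 j [-0.32  0.38 -0.43  0.77 -0.   -0.13]
```

View pics/t1.png

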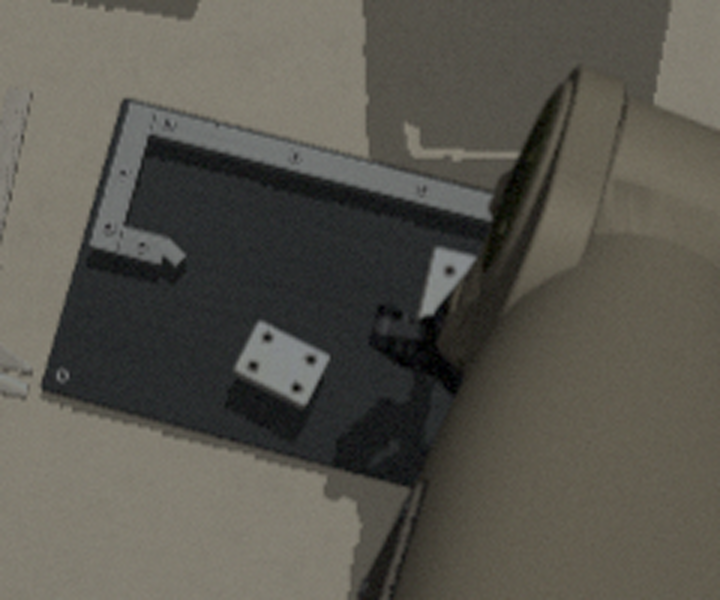

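The crop shows the block moving squarely toward the rail, its far-left corner at (435,247). The small block is untouched at (282,365). I'll continue gently.

Call:
move_arm --targets '[[[-6,0,0],[0,0,0],0.4],[[-12,0,0],[0,0,0],0.4],[[-17,0,0],[0,0,0],0.4],[[-20,0,0],[0,0,0],0.4],[[-22,0,0],[0,0,0],0.4]]'

```text
clock: 5.18
tcp_pos: [0.5362, -0.0916, 0.016]
orientation: [-0.0, 0.094, 0.996, -0.0]
wrist_force: [-2.8, -0.1, -1.9]
finger_gap: 0.0254
grip_force: 1.0
```

Call:
move_arm --targets '[[[-1,0,0],[0,0,0],0.4],[[-2,0,0],[0,0,0],0.4]]'

```text
clock: 5.42
tcp_pos: [0.5379, -0.092, 0.0162]
orientation: [-0.0, 0.094, 0.996, -0.0]
wrist_force: [-1.6, 0.4, -0.0]
finger_gap: 0.0258
grip_force: 1.0
```

```bash
python3 -c "
from h import *
st()"
```

```text
clock 5.42 fix xy [  5.3 -98.6] z 16.2 F [-1.6  0.4 -0. ] gap 0.025835773864676826 j [-0.32  0.42 -0.37  0.79 -0.   -0.13]
```

Call:
move_arm --targets '[[[-1,0,0],[0,0,0],0.4],[[-2,0,0],[0,0,0],0.4],[[-3,0,0],[0,0,0],0.4]]'

```text
clock: 5.8
tcp_pos: [0.5384, -0.092, 0.0162]
orientation: [-0.002, 0.094, 0.996, 0.0]
wrist_force: [-10.9, 1.6, 6.4]
finger_gap: 0.0255
grip_force: 5.2
```

Call:
move_arm --targets '[[[-1,0,0],[0,0,0],0.4],[[-2,0,0],[0,0,0],0.4],[[-2,0,0],[0,0,0],0.4]]'

```text
clock: 6.18
tcp_pos: [0.5384, -0.092, 0.0162]
orientation: [-0.004, 0.094, 0.996, 0.0]
wrist_force: [-14.6, 0.8, 9.8]
finger_gap: 0.0255
grip_force: 7.1
```

Firm contact: 15 N with no further motion. I'll back off and lift, then look.

Call:
move_arm --targets '[[[15,0,0],[0,0,0],0.4],[[30,0,0],[0,0,0],0.4],[[30,0,-30],[0,0,0],0.4],[[30,0,-60],[0,0,0],0.4],[[30,0,-80],[0,0,0],0.4]]'

```text
clock: 6.8
tcp_pos: [0.5156, -0.088, 0.0987]
orientation: [0.003, 0.094, 0.996, -0.001]
wrist_force: [0.4, -0.6, -0.6]
finger_gap: 0.0257
grip_force: 0.0
```

```bash
python3 -c "
from h import *
st();go(.041,-.158,.095,np.pi/2)"
```

```text
clock 6.8 fix xy [-17.3 -98.8] z 98.7 F [ 0.4 -0.6 -0.6] gap 0.02567236065451324 j [-0.32  0.29 -0.33  0.95  0.   -0.13]
shift [-58.4 -59.1   4.1] turn [0.02 0.03 9.  ]
```

Call:
move_arm --targets '[[[-12,-12,0],[0,0,1],0.4],[[-24,-24,0],[0,0,2],0.4],[[-36,-36,0],[0,0,3],0.4],[[-48,-48,0],[0,0,4],0.4],[[-58,-60,0],[0,0,5],0.4]]'

```text
clock: 7.42
tcp_pos: [0.561, -0.1582, 0.0972]
orientation: [0.002, 0.509, 0.861, 0.0]
wrist_force: [0.9, 0.2, -0.2]
finger_gap: 0.0253
grip_force: 0.0
```

Call:
move_arm --targets '[[[0,0,0],[0,0,1],0.4],[[0,0,0],[0,0,2],0.4],[[0,0,0],[0,0,3],0.4],[[0,0,0],[0,0,4],0.4],[[0,0,0],[0,0,4],0.4]]'

```text
clock: 8.05
tcp_pos: [0.5603, -0.1576, 0.097]
orientation: [0.001, 0.77, 0.638, 0.001]
wrist_force: [1.1, -0.0, 0.1]
finger_gap: 0.026
grip_force: 0.0
```

```bash
python3 -c "
from h import *
st();go(.041,-.158,.016,np.pi/2)
p=snap('scene')
for d in env.landmark_of('square_block',p)[:1]: print(((np.array(d['centre'])[:2]-T)@RF).round(4),d['confidence'])
a=cv2.cvtColor(p['pixels'],cv2.COLOR_RGB2BGR)[150:300,210:430];a=cv2.resize(a,None,fx=2,fy=2)
b=cv2.cvtColor(snap('wrist')['pixels'],cv2.COLOR_RGB2BGR)[:,:];b=cv2.resize(b,(440,330))
cv2.imwrite('pics/c2.png',np.vstack([a[:270],b]))"
```

```text
clock 8.05 fix xy [  39.6 -158.9] z 97.0 F [ 1.1 -0.   0.1] gap 0.02599967396344453 j [-0.41  0.4  -0.17  1.    0.    1.35]
shift [ 0.9  1.1 81. ] turn [0.02 0.   0.01]
[ 0.0442 -0.0954] 0.6
```

View pics/c2.png

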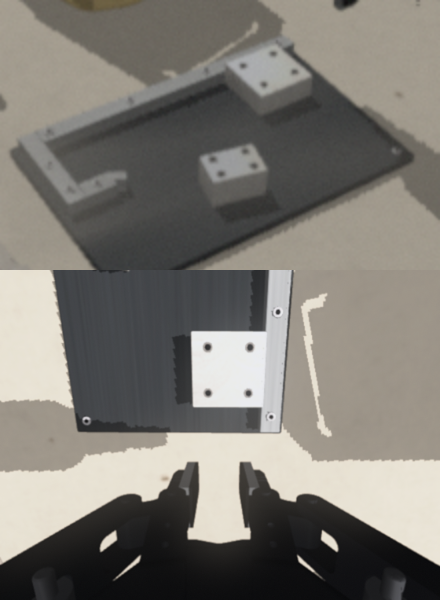

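The wrist view shows the block flat against the rail at (228,368), with the fingers behind it and clear of the rail. I'll descend and push along the rail.

Call:
move_arm --targets '[[[0,1,25],[0,0,0],0.4],[[0,1,50],[0,0,0],0.4],[[0,1,70],[0,0,0],0.4],[[0,1,79],[0,0,0],0.4],[[0,1,81],[0,0,0],0.4]]'

```text
clock: 8.82
tcp_pos: [0.56, -0.1573, 0.015]
orientation: [-0.0, 0.77, 0.638, -0.0]
wrist_force: [0.1, 0.5, 0.6]
finger_gap: 0.0253
grip_force: 0.0
```

Call:
move_arm --targets '[[[8,0,0],[0,0,0],0.4],[[16,0,0],[0,0,0],0.4],[[24,0,0],[0,0,0],0.4],[[32,0,0],[0,0,0],0.4],[[40,0,0],[0,0,0],0.4]]'

```text
clock: 9.45
tcp_pos: [0.568, -0.1186, 0.016]
orientation: [0.001, 0.771, 0.637, -0.001]
wrist_force: [-1.6, -5.5, 3.4]
finger_gap: 0.0252
grip_force: 2.6
```

```bash
python3 -c "
from h import *
st();go(.041,.058,.016,np.pi/2)"
```

```text
clock 9.45 fix xy [  39.8 -119.2] z 16.0 F [-1.6 -5.5  3.4] gap 0.025228367365170635 j [-0.34  0.47 -0.28  0.82 -0.    1.42]
shift [177.2   0.9  -0.5] turn [ 0.01  0.01 -0.01]
```

Call:
move_arm --targets '[[[9,0,0],[0,0,0],0.4],[[18,0.5,0],[0,0,0],0.4],[[27,0.5,0],[0,0,0],0.4],[[36,1,0],[0,0,0],0.4],[[45,1,0],[0,0,0],0.4]]'

```text
clock: 10.07
tcp_pos: [0.5765, -0.0752, 0.016]
orientation: [0.001, 0.771, 0.637, -0.002]
wrist_force: [-4.4, -6.9, 4.8]
finger_gap: 0.0257
grip_force: 3.8
```

Call:
move_arm --targets '[[[9,0,0],[0,0,0],0.4],[[18,0.5,0],[0,0,0],0.4],[[27,0.5,0],[0,0,0],0.4],[[36,1,0],[0,0,0],0.4],[[45,1,0],[0,0,0],0.4]]'

```text
clock: 10.7
tcp_pos: [0.5851, -0.0316, 0.0159]
orientation: [0.001, 0.771, 0.637, -0.002]
wrist_force: [-6.1, -8.5, 6.2]
finger_gap: 0.0251
grip_force: 4.9
```

```bash
python3 -c "
from h import *
st();go(.041,.058,.016,np.pi/2)
p=snap('top')
b=cv2.cvtColor(snap('wrist')['pixels'],cv2.COLOR_RGB2BGR);b=cv2.resize(b,(560,420))
cv2.imwrite('pics/c3.png',b)"
```

```text
clock 10.7 fix xy [ 40.4 -30.5] z 15.9 F [-6.1 -8.5  6.2] gap 0.02514670195973564 j [-0.19  0.48 -0.26  0.83 -0.01  1.57]
shift [88.5  0.4 -0.5] turn [-0.01  0.03 -0.01]
```

View pics/c3.png

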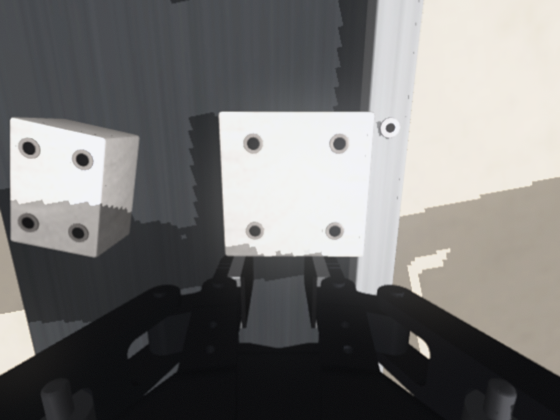

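The block is flat on the rail (right edge at column 372). The small block at (75,185) is well clear, so I'll go on.

Call:
move_arm --targets '[[[9,0,0],[0,0,0],0.4],[[18,0,0],[0,0,0],0.4],[[27,0,0],[0,0,0],0.4],[[36,0,0],[0,0,0],0.4],[[45,0,0],[0,0,0],0.4]]'

```text
clock: 11.42
tcp_pos: [0.5941, 0.0133, 0.0157]
orientation: [0.001, 0.771, 0.637, -0.002]
wrist_force: [-3.6, -7.2, 4.3]
finger_gap: 0.0255
grip_force: 3.5
```

Call:
move_arm --targets '[[[8,0,0],[0,0,0],0.4],[[16,0,0],[0,0,0],0.4],[[24,0,0],[0,0,0],0.4],[[31,0,0],[0,0,0],0.4],[[37,0,0],[0,0,0],0.4]]'

```text
clock: 12.05
tcp_pos: [0.6012, 0.0498, 0.0157]
orientation: [0.001, 0.771, 0.637, -0.001]
wrist_force: [-2.3, -6.3, 4.0]
finger_gap: 0.0255
grip_force: 3.3
```

```bash
python3 -c "
from h import *
st();go(.041,.058,.016,np.pi/2)"
```

```text
clock 12.05 fix xy [41.  52.4] z 15.7 F [-2.3 -6.3  4. ] gap 0.025492974626748953 j [-0.05  0.51 -0.21  0.85 -0.    1.71]
shift [ 5.6 -0.  -0.3] turn [-0.    0.02 -0.01]
```

Call:
move_arm --targets '[[[2,0,0],[0,0,0],0.4],[[4,0,0],[0,0,0],0.4],[[6,0,0],[0,0,0],0.4],[[7,0,0],[0,0,0],0.4],[[8,0,0],[0,0,0],0.4]]'

```text
clock: 12.68
tcp_pos: [0.6027, 0.0572, 0.0157]
orientation: [0.001, 0.771, 0.637, -0.002]
wrist_force: [-2.7, -8.1, 4.4]
finger_gap: 0.026
grip_force: 4.5
```

Call:
move_arm --targets '[[[1,0,0],[0,0,0],0.4],[[2,0,0],[0,0,0],0.4],[[3,0,0],[0,0,0],0.4]]'

```text
clock: 13.05
tcp_pos: [0.6026, 0.0573, 0.0158]
orientation: [0.003, 0.772, 0.636, -0.004]
wrist_force: [-6.3, -18.3, 6.4]
finger_gap: 0.0257
grip_force: 9.3
```

```bash
python3 -c "
from h import *
st()"
```

```text
clock 13.05 fix xy [41.  60.1] z 15.8 F [ -6.3 -18.3   6.4] gap 0.02568513406806108 j [-0.03  0.52 -0.2   0.85 -0.01  1.73]
```

The block is stalled at the stop with 18 N. I'll back off straight, lift and verify.

Call:
move_arm --targets '[[[-10,0,0],[0,0,0],0.4],[[-25,0,0],[0,0,0],0.4],[[-40,0,0],[0,0,0],0.4],[[-40,0,-40],[0,0,0],0.4],[[-40,0,-80],[0,0,0],0.4]]'

```text
clock: 13.68
tcp_pos: [0.5956, 0.0213, 0.0955]
orientation: [-0.001, 0.771, 0.637, -0.001]
wrist_force: [1.5, 0.1, -0.1]
finger_gap: 0.0254
grip_force: 0.0
```

Call:
move_arm --targets '[[[-40,0,-15],[0,0,0],0.4],[[-80,0,-25],[0,0,0],0.4],[[-120,0,-25],[0,0,0],0.4],[[-120,0,-25],[0,0,0],0.4]]'

```text
clock: 14.18
tcp_pos: [0.5734, -0.0987, 0.1205]
orientation: [0.0, 0.772, 0.636, 0.0]
wrist_force: [-0.1, 0.4, 0.2]
finger_gap: 0.0255
grip_force: 0.0
```

```bash
python3 -c "
from h import *
st();p=snap('top')
for n,z in [('square_block',.035),('small_block',.04)]:
    r=env.regions_of(n,p)
    if r:
        b=cv2.boxPoints(cv2.minAreaRect(cv2.findNonZero(r[0]['mask'].astype(np.uint8))));w=(ray(p,b,z)[:,:2]-T)@RF
        print(n,(w*1000).round(1).tolist(),w.mean(0))
a=cv2.resize(cv2.cvtColor(p['pixels'],cv2.COLOR_RGB2BGR)[140:270,220:360],None,fx=4,fy=4,interpolation=cv2.INTER_CUBIC)
cv2.imwrite('pics/t4.png',a)"
```

```text
clock 14.18 fix xy [ 41.5 -98.6] z 120.5 F [-0.1  0.4  0.2] gap 0.025486437534288413 j [-0.31  0.38 -0.14  1.05 -0.    1.46]
square_block [[11.6, 132.9], [79.2, 131.0], [75.8, 67.4], [8.5, 70.1]] [0.04376224 0.10034684]
small_block [[-62.6, 39.9], [-26.7, 32.2], [-37.2, -16.4], [-73.0, -8.5]] [-0.04988814  0.0117937 ]
```

View pics/t4.png

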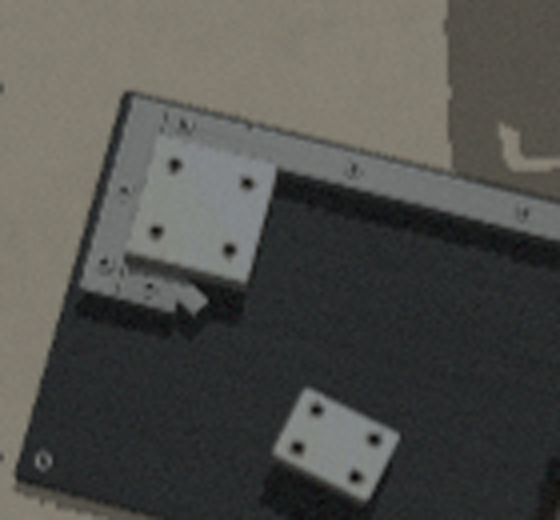

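The crop shows the block in the pocket with its edges tight to the rail and the stop, no dark gap. The small block hasn't moved.

```bash
python3 -c "
from workcell import env
print(env.hand_in())"
```

```text
the job is handed in; nothing more can be done
None
```

I pushed the square block flat against the rail, slid it along into the corner pocket until it stalled against the end stop, backed the arm clear and handed the job in at about 14 s; hand-in returned no verdict, but the last top picture shows the block tight to both faces and the small block unmoved.

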